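# Mesh the beater head into the vacuum's drive and hold it home

## Robot

A 7-joint arm with a two-finger parallel gripper is mounted at the origin on the work surface. World frame = base frame: x ahead of the robot, y to its left, z up, the work surface at z = 0. Lengths are in m, angles in rad, forces in N, time in s.
With the tool pointing down it reaches from about 0.4 to 0.85 m from the base axis. Payload 6.9 kg.
Tool frame: the origin (TCP) lies midway between the tips of the shut fingers; the grasp point (between the pads) lies behind it (ctrl.pinch_z is the z of the grasp point in the tool frame, in m); z points along the fingers, y is the direction in which the jaws open and shut (so a half turn about z gives the same grasp; the last joint's range is limited). The gripper opens to 85 mm and grips with 20 to 120 N. Pads are 22 mm wide; open, the fingers measure 114 mm over their backs; the gripper's body (76 mm by 85 mm) begins 54 mm behind the grasp point. The pads swing forward as they close: fully open they stand 13 mm farther back than shut.
Start: joints at [-0.997, 0.507, -0.238, 1.5, 0.126, 1.149, -0.155], TCP at [0.282, 0.558, 0.231] pointing down, gripper open.
Joint ranges: [-3.08, 3.08], [-0.24, 2.05], [-1.43, 1.35], [0, 2.5], [-1.52, 4.66], [0.17, 1.96], [-2.89, 2.89]. Speed limits (rad/s): [2.39, 2.39, 3.14, 3.14, 3.14, 3.14, 3.14].

## Interface

Orientations are given as a unit quaternion [w, x, y, z].
In Python, from station import ctrl, get_state, vision, ticket, models gives the robot as it stands. Calls block until the motion is done:
- ctrl.movep(position, orientation): joint-space move of the TCP to a pose.
- ctrl.movel(position, frame=None, max_speed=0.15): straight line of the TCP; frame=None keeps the orientation; max_speed is the mean speed in m/s.
- ctrl.set_joints(angles): joint-space move.
- ctrl.ungrasp() and ctrl.close_gripper(force=None): open the fingers fully, or close them until they stop; force is the grip in N (None keeps the last).
- ctrl.pause(seconds).
- ctrl.ik(position, orientation): joint angles nearest the present ones, or None.
- get_state(): the state.
- vision.grab_frame(name): name is "scene" or "top"; returns (picture, depth): 400x640x3 uint8, blue, green, red; 400x640 float32, m along the optical axis (not along the pixel's ray), 0 where there is no reading.
- vision.camera_info(name): a dict with "mtx" (3x3 intrinsics, pixels), "R" (3x3) and "t" (3): a world point X has camera coordinates R X + t. Camera axes: x right, y down, z forward; pixel columns grow to the right and rows downward; lengths in m; the calibration is good to about 2 mm. A picture is of the moment at which its call begins. camera_info takes no time and is no camera call.
A pose or a line that the arm cannot do raises ctrl.Unreachable and nothing moves.
- ticket.close_job(): hands the job in, once; it reports no verdict.
Trained networks look in the newest picture that a camera, given by its name, has taken for a name from the list of things; names that differ only in an ending like _2 or _b are one class to them, and where a whole thing is asked for, a point or a joint stands for the part that bears it (a point fixed in the world has none). Each returns a list of dicts, best first, with "p" (0 to 1); they miss things now and then, are a little off and sometimes report something else, mostly with a low value. They report only what shows in the picture. A call takes as long as a camera call. They do not tell look-alikes from the thing itself.
- models.recognise(camera, target): "point" ([column, row] in pixels, amid what is visible of it).
- models.masks_of(camera, target): "mask" (400x640 bool, what is visible of it) and "point" ([column, row] in pixels, amid what is visible of it).
The state is a dict: "time": time; "qpos": joint angles; "qd": joint speeds; "tau": joint torques, N m; "tcp_pos": TCP position; "eef_rot": TCP orientation; "contact_force": force on the tool from outside, world axes, zero at the start; "wrist_torque": the same for the moment, N m; "width": finger opening in m.
Only numpy, scipy, OpenCV 4.12 (cv2) and the standard library are available. Lean on these libraries where they do the work, as an engineer would, in place of code of your own. Each camera call takes 0.05 s, during which the arm holds its last target.

## Task

Press the sprung lever on the docked handheld vacuum down until it clicks and stays down by itself, which draws the dust shutter off the drive socket. Then take the two-bladed beater head out of its white stand, turn it until its cross-shaped splines mesh with the socket, slide it fully home against the spring ejector and finish still gripping it and pressing it home, because the ejector pushes it out if you let go. Leave the chock, the jar and the trim tool where they are.

Things in the scene. Friction and masses are not known exactly. Their poses are not given: they have to be found in the camera images.
- vacuum: Silver handheld vacuum in a fixed black dock, 400 long, 130 wide, 155 high with the lever up. Origin on the work surface under the dock; z up, y along the vacuum to its nose. In this frame (mm): socket axis x 0, y 70; nose top height 100, y 20 to 160; lever hinge axis (along x) y -5, height 122; a small fixed detent post at y -108 to -124, up to 134; motor barrel below the lever tops out at 102.
- lever (a joint): Sprung lever on the vacuum, rad: 0 raised (at rest, tilted up 0.42), grows as it is pressed; 0.42 is level. It springs back up unless pushed past the detent at about 0.37; let go after that it stays by itself at about 0.40 to 0.42. End stop 0.52, so push to about 0.46 and let go. Takes about 10 to 14 N at the pad.
- lever_pad (a point): Centre of the top of the lever's black pad (34 by 30 mm), 70 mm from the hinge towards the vacuum's -y. It moves with the lever: about 28 mm lower at lever 0.42, 31 mm lower at 0.46, 36 mm lower at the stop.
- shutter (a joint): Grey dust shutter (46 by 46 mm, its 4 mm thickness from 2 to 6 mm above the socket rim), m: 0 covers the socket; driven by the lever (0.12 m per rad) it slides to the vacuum's +y, about 0.05 with the lever latched, which frees the socket.
- socket_mouth (a point): Centre of the rim of the steel hub (40 mm square, rim 102 mm above the work surface, 2 mm proud of the nose top) with the cross-shaped socket. z up; x and y run along the two slots, each 11 mm wide, 29 tip to tip, 34 deep. The hub starts turned up to 0.7 rad either way against the vacuum, turns only stiffly (0.06 N m) and is hidden by the shutter until the lever is latched.
- ejector (a joint): Spring pin (10 mm diameter) in the middle of the socket, m: 0 at rest with its top 20 mm below the rim, grows as it is pressed down; 0.008 with the beater fully home. It pushes back with 3 N at 0 and 6 N at 0.008; end stop 0.014.
- beater: Two-bladed beater head, 0.11 to 0.19 kg, upright in its stand. Origin: on its axis, underside of its round steel collar (40 mm diameter, 8 high), the seat face that rests on the stand and, fully home, on the socket rim. z up. Grip block 24 mm wide in x, 30 in y, 8 to 58 mm above the origin, with rubber blades 8 thick out to 40 mm on both y sides. Grip across x about 35 mm up.
- stem_tip (a point): Lower end of the beater's splined stem, 28 mm below its collar. The stem is a steel cross, arms along the beater's x and y, each 8 mm wide and 26 tip to tip, lower edges rounded. It fits the socket at any of the four quarter turns, within about 6 degrees.
- stand: White plastic block 90 by 90 by 50 mm, fixed; origin at the centre of its underside. A 32 mm round hole goes down its middle; the beater stands in it.
- chock: Green wheel chock, 120 by 75 by 66 mm; origin at the centre of its underside. Leave it.
- jar: Clear glass jar with hinged glass lid, 72 mm diameter, 97 high; origin at the centre of its underside. Leave it.
- trim_tool: Orange flat trim tool, about 205 by 30 by 15 mm, lying flat; origin under its handle's middle, x towards the blade. Leave it.
There are look-alikes about, which are no part of the job. Leave any blue or purple look-alike of the beater alone.

How it is judged:
On the way, in this order (a step that is already met when the one before it is completed fails the run):
1. the lever is latched down by its detent with the fingers off the vacuum and the beater still in its stand (value of joint lever between 0.37 and 0.47 rad and contact force between each of the arm, the fingers and vacuum below 0.3 N and z of beater in the frame of stand below 0.065 m), for 0.2 s.
2. the beater is lifted out of its stand in the fingers (z of beater in the frame of stand above 0.08 m and contact force between the fingers and beater above 1 N), for 0.1 s.
At the end, for the whole second after the job is handed in: Beater meshed and fully home (collar within 2.5 mm of the rim, axis within 4 mm, upright within 0.1 rad), ejector pressed over 5 mm, fingers gripping the beater (over 1 N) and it pressing on the vacuum (over 2 N), at rest, lever still latched down (z of beater in the frame of socket_mouth between -0.003 and 0.0025 m and horizontal distance between beater and socket_mouth below 0.004 m and angle between beater's own z axis and vertical below 0.1 rad and (angle between the x axis of beater and the x axis of socket_mouth, either way round below 0.2 rad or angle between the x axis of beater and the y axis of socket_mouth, either way round below 0.2 rad) and value of joint ejector above 0.005 m and contact force between beater and vacuum above 2 N and contact force between the fingers and beater above 1 N and value of joint lever above 0.37 rad and linear speed of beater below 0.02 m/s); the arm keeps its last pose, push and grip.
It fails at once if a bystander is shifted more than 30 mm (distance of any of chock, jar, trim_tool from where it was at the start of the episode above 0.03 m).
It fails at once if the jar is tipped (angle between jar's own z axis and vertical above 0.4 rad).
It also fails if it takes over 53 s, if anything falls off the work surface, if the arm or the gripper's body presses on something with over 40 N, if the wrist force passes 120 N, or if a joint passes its speed limit or range.

## Working session

There is one attempt and no reset: what is moved stays moved. The work goes in short steps, each a Python script; the robot and the scene stay as the last script left them, time stands still between calls to the robot, and variables do not carry over. Pictures are saved under pics/ and viewed, and the job is handed in when it is done.

```bash
ls; mkdir -p pics; cat > h.py <<'E'
import numpy as np,cv2
from station import ctrl,get_state,vision,ticket,models
def grab(cam,fn=None):
    p,d=vision.grab_frame(cam)
    if fn: cv2.imwrite('pics/'+fn,p)
    return p,d
def world(cam,d,uv):
    c=vision.camera_info(cam);K=np.array(c['mtx']);R=np.array(c['R']);t=np.array(c['t'])
    uv=np.atleast_2d(uv).astype(int);z=d[uv[:,1],uv[:,0]]
    r=np.c_[uv,np.ones(len(uv))]@np.linalg.inv(K).T*z[:,None]
    return (r-t)@R
def wz(cam,uv,z):
    c=vision.camera_info(cam);K=np.array(c['mtx']);R=np.array(c['R']);t=np.array(c['t'])
    uv=np.atleast_2d(uv).astype(float)
    r=(np.c_[uv,np.ones(len(uv))]@np.linalg.inv(K).T)@R
    o=-t@R
    return o+r*((z-o[2])/r[:,2])[:,None]
def proj(cam,X):
    c=vision.camera_info(cam);K=np.array(c['mtx']);R=np.array(c['R']);t=np.array(c['t'])
    q=(np.atleast_2d(X)@R.T+t)@K.T
    return q[:,:2]/q[:,2:]
E
python3 - <<'E'
from h import *
for c in ('scene','top'):
    p,d=grab(c,c+'0.png'); np.save(c+'0.npy',d)
    i=vision.camera_info(c); print(c,np.array(i['mtx']).round(1).tolist(),(-np.array(i['t'])@np.array(i['R'])).round(3))
    for n in ('vacuum','lever_pad','beater','stand','shutter','chock','jar','trim_tool'):
        for r in models.masks_of(c,n)[:3]:
            print(n,round(r['p'],2),np.round(r['point']),r['mask'].sum(),np.median(world(c,d,np.argwhere(r['mask'])[:,::-1]),0).round(3))
s=get_state();print(s['time'],s['tcp_pos'],s['eef_rot'],s['contact_force'],ctrl.pinch_z)
E
```

```text
pics
scene [[500.0, 0.0, 318.6], [0.0, 500.0, 198.8], [0.0, 0.0, 1.0]] [1.537 0.322 1.052]
vacuum 0.92 [217. 198.] 5905 [ 0.563 -0.135  0.079]
lever_pad 0.69 [199. 169.] 288 [ 0.532 -0.19   0.144]
beater 0.95 [368. 191.] 429 [0.492 0.285 0.088]
beater 0.76 [322. 198.] 426 [0.505 0.152 0.062]
beater 0.55 [373. 167.] 411 [0.348 0.289 0.062]
stand 0.79 [366. 209.] 794 [0.514 0.286 0.044]
stand 0.34 [216. 197.] 6208 [ 0.563 -0.138  0.078]
shutter 0.55 [241. 186.] 195 [ 0.548 -0.072  0.107]
chock 0.79 [214. 275.] 1448 [ 0.82  -0.069  0.04 ]
jar 0.65 [357. 268.] 1126 [0.758 0.282 0.083]
trim_tool 0.64 [436. 246.] 508 [0.601 0.487 0.01 ]
top [[382.2, 0.0, 314.7], [0.0, 382.2, 201.1], [0.0, 0.0, 1.0]] [0.483 0.158 1.04 ]
vacuum 0.84 [423. 212.] 6846 [ 0.527 -0.138  0.096]
beater 0.79 [255. 231.] 262 [0.48  0.28  0.105]
beater 0.77 [254. 286.] 242 [0.344 0.285 0.083]
beater 0.46 [308. 228.] 197 [0.494 0.149 0.084]
stand 0.68 [260. 229.] 961 [0.483 0.28  0.049]
shutter 0.9 [394. 206.] 356 [ 0.547 -0.071  0.108]
chock 0.85 [388. 115.] 1419 [ 0.786 -0.072  0.044]
jar 0.86 [255. 134.] 819 [0.725 0.278 0.095]
jar 0.15 [388. 113.] 1464 [ 0.785 -0.071  0.043]
trim_tool 0.81 [182. 196.] 792 [0.583 0.486 0.01 ]
0.9 [0.2824222  0.55753676 0.23128409] [ 1.70639018e-05  2.32245753e-01  9.72657139e-01 -1.07159059e-05] [0.56369524 0.17295452 1.0539888 ] -0.0187
```

```bash
python3 - <<'E'
import cv2
p=cv2.imread('pics/top0.png');cv2.imwrite('pics/top0c.png',cv2.resize(p[80:320,130:530],None,fx=2,fy=2,interpolation=cv2.INTER_CUBIC))
p=cv2.imread('pics/scene0.png');cv2.imwrite('pics/scene0c.png',cv2.resize(p[100:320,120:500],None,fx=2.1,fy=2.1,interpolation=cv2.INTER_CUBIC))
E
```

```text
(no output)
```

View pics/top0c.png

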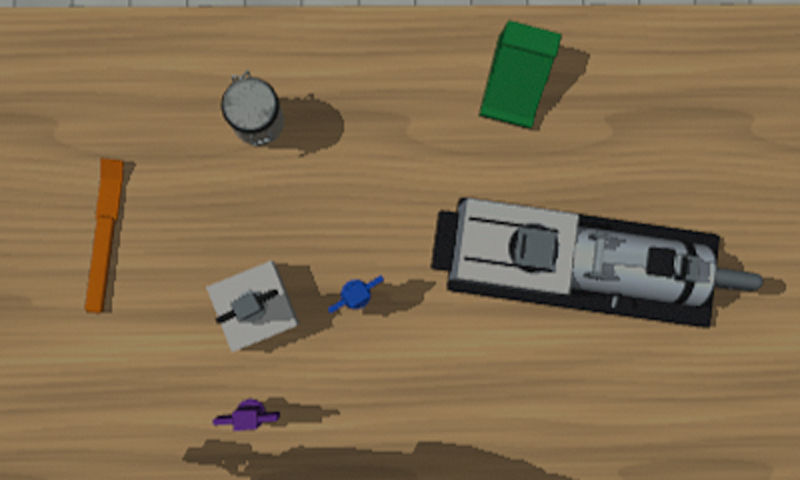

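View pics/scene0c.png

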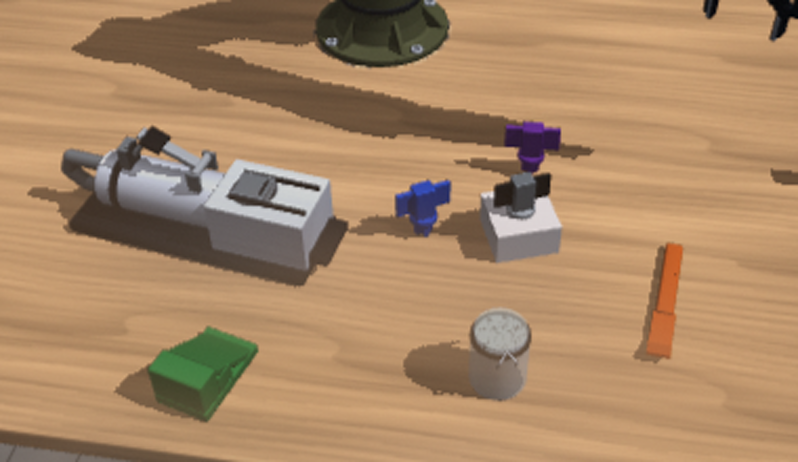

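The three beater-shaped things in the top picture are grey/black in the white stand (254,232), blue (308,226) and purple (253,287). The grey one is the real beater, since it is the only one in the stand. Next I'll measure the vacuum axis, the pad and the beater yaw.

```bash
python3 - <<'E'
from h import *
from scipy import ndimage
d=np.load('top0.npy');img=cv2.imread('pics/top0.png')
vv,uu=np.mgrid[0:400,0:640];W=world('top',d,np.c_[uu.ravel(),vv.ravel()]).reshape(400,640,3)
Z=W[...,2]
def rect(m):
    l,n=ndimage.label(m);k=1+np.argmax(ndimage.sum(m,l,range(1,n+1)));q=W[l==k][:,:2]
    r=cv2.minAreaRect((q*1000).astype(np.float32));print(len(q),np.round(r[0],1),np.round(r[1],1),round(r[2],1),cv2.boxPoints(r).round().tolist());return l==k
print('nose');rect((abs(Z-.1)<.003)&(uu>340)&(uu<440))
print('shutter');rect((Z>.1035)&(Z<.125)&(uu>375)&(uu<415)&(vv>190)&(vv<225))
print('stand');rect((abs(Z-.05)<.004)&(uu>225)&(uu<290)&(vv>200)&(vv<270))
print('beater');b=rect((Z>.075)&(Z<.125)&(uu>225)&(uu<290)&(vv>200)&(vv<260));print(np.percentile(Z[b],[5,50,95]))
print('pad');
for u in range(452,472,2): print([ '%d'%(1000*Z[v,u]) for v in range(200,226,2)])
p=(img.max(2)<60)&(Z>.11)&(uu>445)&(uu<475)
rect(p);print(np.median(W[p],0))
# beater crop
c=img[205:260,225:290];cv2.imwrite('pics/bc.png',np.hstack([cv2.resize(c,(520,440),interpolation=cv2.INTER_CUBIC)]))
c=cv2.imread('pics/scene0.png')[170:235,330:410];cv2.imwrite('pics/bs.png',cv2.resize(c,(640,520),interpolation=cv2.INTER_CUBIC))
E
```

```text
nose
1669 [548.3 -63.9] [166.2 100.1] 81.2 [[486.0, -138.0], [585.0, -154.0], [611.0, 11.0], [512.0, 26.0]]
shutter
453 [549.2 -56. ] [80.8 54.5] 81.9 [[516.0, -92.0], [570.0, -100.0], [582.0, -20.0], [528.0, -12.0]]
stand
949 [480.3 284.5] [90.  90.1] 21.4 [[422.0, 310.0], [455.0, 226.0], [539.0, 259.0], [506.0, 343.0]]
beater
212 [480.1 284.1] [23.3 79.4] 26.6 [[452.0, 314.0], [487.0, 243.0], [508.0, 254.0], [473.0, 325.0]]
[0.08978925 0.10641401 0.10958842]
pad
['84', '87', '94', '101', '148', '151', '147', '100', '102', '96', '96', '94', '94']
['81', '93', '149', '148', '152', '148', '151', '151', '151', '99', '97', '91', '92']
['81', '86', '155', '154', '152', '151', '150', '155', '153', '99', '97', '94', '90']
['81', '88', '153', '151', '154', '156', '154', '152', '154', '150', '96', '95', '91']
['75', '89', '155', '158', '154', '159', '157', '154', '158', '156', '99', '98', '89']
['76', '89', '156', '157', '157', '157', '157', '160', '156', '157', '99', '95', '93']
['71', '86', '155', '159', '158', '1040', '160', '161', '161', '159', '98', '98', '96']
['19', '83', '90', '162', '161', '160', '161', '162', '160', '102', '94', '100', '93']
['20', '85', '89', '96', '158', '157', '157', '161', '160', '108', '110', '98', '91']
['19', '84', '93', '93', '161', '162', '128', '118', '116', '117', '121', '98', '93']
186 [513.9 -38.2] [ 34.7 395.4] 4.0 [[483.0, 158.0], [510.0, -237.0], [545.0, -234.0], [518.0, 160.0]]
[ 0.52349147 -0.21022252  0.15502535]
```

View pics/bc.png

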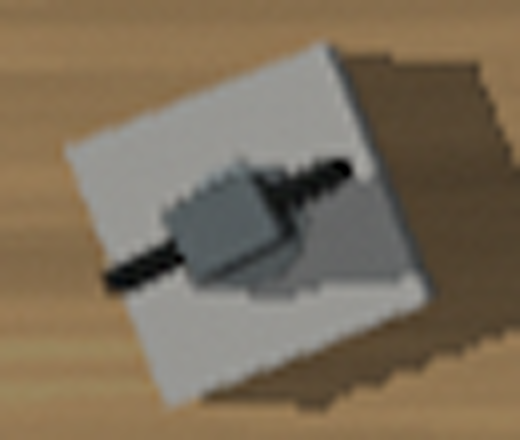

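View pics/bs.png

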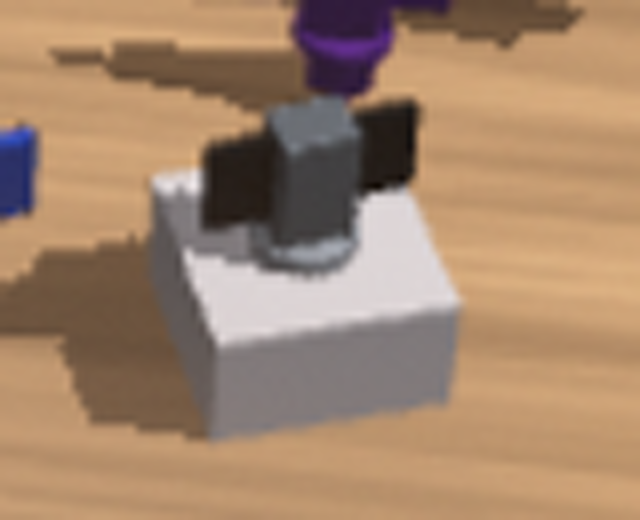

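```bash
cat >> h.py <<'E'
from scipy.spatial.transform import Rotation as Ro
def down(deg):
    a=np.radians(deg);y=np.array([np.cos(a),np.sin(a),0]);z=np.array([0,0,-1.]);x=np.cross(y,z)
    q=Ro.from_matrix(np.c_[x,y,z]).as_quat();return q[[3,0,1,2]]
def best(pos,degs):
    q0=np.array(get_state()['qpos']);r=[]
    for g in degs:
        q=ctrl.ik(pos,down(g))
        if q is not None: r.append((abs(np.array(q)-q0).max(),g,np.round(q,2)))
    r.sort(key=lambda t:t[0]);return r
E
python3 - <<'E'
from h import *
yv=np.array([.153,.988]);O=np.array([.537,-.1396])
p=O-yv*.072
r=best([*p,.2],[-8.8,171.2]);print(r)
ctrl.close_gripper(60)
ctrl.movep([*p,.2],down(r[0][1]))
s=get_state();print(s['time'],s['tcp_pos'],s['contact_force'],s['width'])
f0=s['contact_force'][2]
ctrl.movel([*p,.165])
for z in (.155,.145,.136,.130,.1265,.124):
    ctrl.movel([*p,z],max_speed=.06)
    s=get_state();print(z,round(s['time'],2),np.round(s['tcp_pos'],4),np.round(s['contact_force'],1))
    if s['contact_force'][2]-f0>35: break
grab('scene','press.png')
E
python3 -c "
import cv2
p=cv2.imread('pics/press.png')[100:260,120:320];cv2.imwrite('pics/pressc.png',cv2.resize(p,None,fx=3.5,fy=3.5,interpolation=cv2.INTER_CUBIC))"
```

```text
[(np.float64(1.0580962053470018), -8.8, array([ 0.06,  0.47,  0.42,  1.71, -0.22,  1.01,  0.41])), (np.float64(2.1105487146627007), 171.2, array([-0.3 ,  0.69,  1.15,  1.72, -0.68,  1.19, -2.27]))]
4.5083 [ 0.52650376 -0.20961828  0.19990205] [-0.09657913  0.09054556 -0.44819933] 2.551335112501164e-05
0.155 5.21 [ 0.5264 -0.2107  0.1553] [0.3 0.6 3. ]
0.145 5.53 [ 0.5259 -0.2106  0.1449] [ 0.6 -0.8  2.4]
0.136 5.83 [ 0.5263 -0.2115  0.1362] [ 0.3 -2.5  4. ]
0.13 6.08 [ 0.5255 -0.2103  0.1296] [ 0.3 -0.5 -0.2]
0.1265 6.33 [ 0.5258 -0.2105  0.1265] [-1.7 -0.5  4.5]
0.124 6.58 [ 0.5258 -0.2107  0.1241] [-1.5  0.2  4.4]
```

View pics/pressc.png

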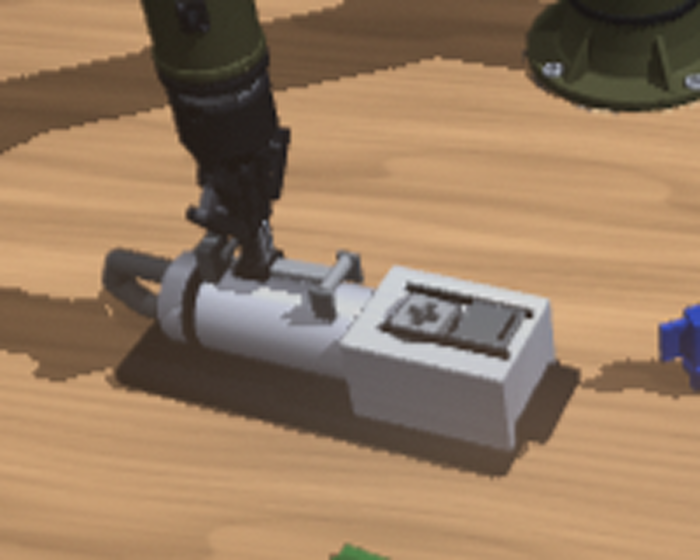

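The lever is level, and the shutter has slid off the cross socket at about crop (425,312). I'll push slightly further, release and look from above.

```bash
python3 - <<'E'
from h import *
p=get_state()['tcp_pos']
p=np.array([.5263,-.2107])
ctrl.movel([*p,.1225],max_speed=.06)
s=get_state();print(np.round(s['tcp_pos'],4),np.round(s['contact_force'],1))
ctrl.movel([*p,.20]); 
ctrl.ungrasp()
ctrl.movep([.50,.12,.26],down(26.3)) 
s=get_state();print(s['time'],np.round(s['qpos'],2),np.round(s['contact_force'],1))
p,d=grab('top','top1.png');np.save('top1.npy',d)
for r in models.masks_of('top','shutter')[:2]: print(r['p'],r['point'])
p2,d2=grab('scene','scene1.png');np.save('scene1.npy',d2)
a=cv2.resize(p[165:250,340:500],None,fx=5,fy=5,interpolation=cv2.INTER_CUBIC)
cv2.imwrite('pics/t1c.png',a)
cv2.imwrite('pics/s1c.png',cv2.resize(p2[150:240,150:290],None,fx=5,fy=5,interpolation=cv2.INTER_CUBIC))
E
```

```text
[ 0.5259 -0.2107  0.1225] [-3.  -1.   5.7]
9.6 [-0.48  0.32  0.27  1.74 -0.09  1.09  0.28] [-0.  -0.9 -0.7]
```

View pics/t1c.png

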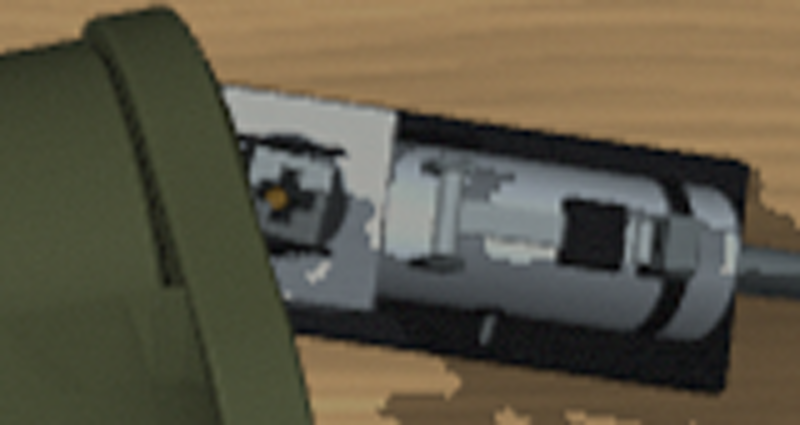

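View pics/s1c.png

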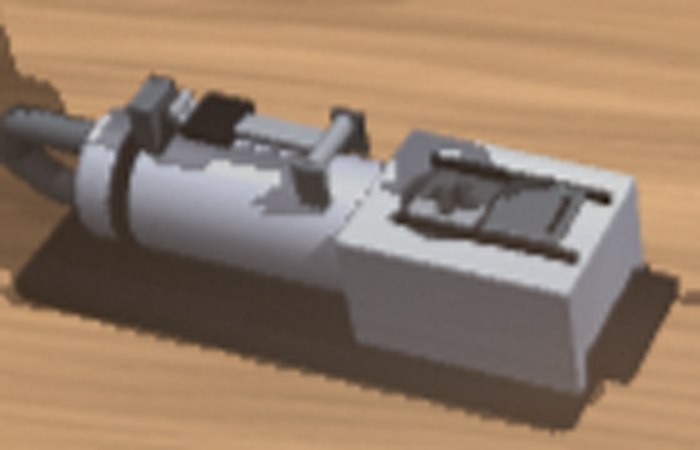

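Lever latched, with level pad and shutter clear. Next I'll move over the beater and image the hub from there.

```bash
python3 - <<'E'
from h import *
r=best([.480,.284,.16],[25.5,205.5]);print(r)
ctrl.movep([.480,.284,.16],down(r[0][1]))
p,d=grab('top','top2.png');np.save('top2.npy',d)
p2,d2=grab('scene','scene2.png')
s=get_state();print(s['time'],np.round(s['qpos'],2))
cv2.imwrite('pics/t2c.png',cv2.resize(p[180:235,360:440],None,fx=10,fy=10,interpolation=cv2.INTER_CUBIC))
cv2.imwrite('pics/s2c.png',cv2.resize(p2[120:240,310:430],None,fx=5,fy=5,interpolation=cv2.INTER_CUBIC))
E
```

```text
[(np.float64(0.29452390924116983), 25.5, array([-0.71,  0.48,  0.2 ,  1.79, -0.12,  0.89, -0.02])), (np.float64(2.44590495637053), 205.5, array([-0.26,  0.5 , -0.48,  1.78,  0.28,  0.93,  2.73]))]
10.6417 [-0.71  0.47  0.2   1.79 -0.12  0.89 -0.01]
```

View pics/t2c.png

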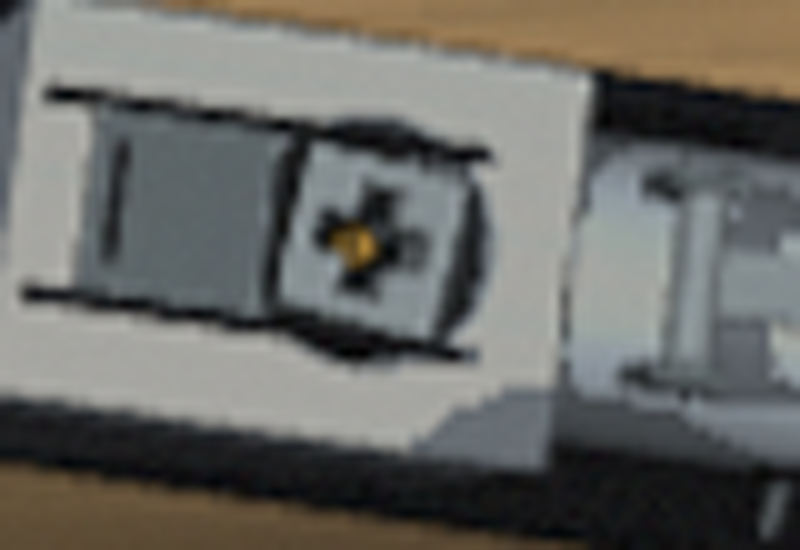

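View pics/s2c.png

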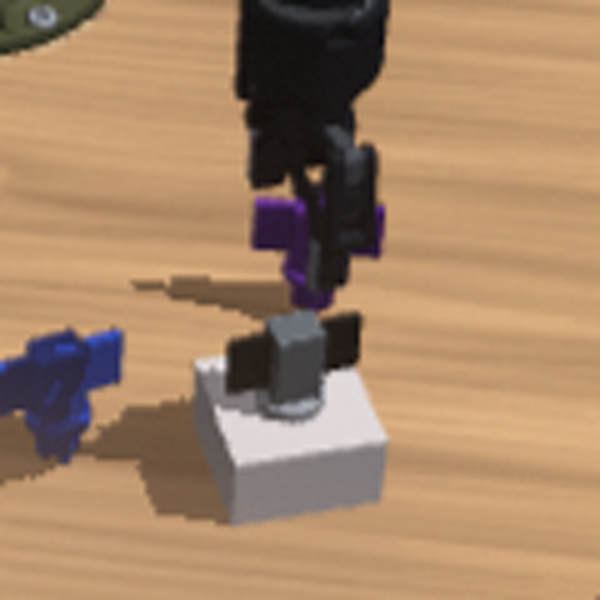

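```bash
python3 - <<'E'
from h import *
from scipy.optimize import minimize
img=cv2.imread('pics/top2.png')
g=cv2.cvtColor(img,cv2.COLOR_BGR2GRAY).astype(np.float32)
# template fit: sample points in hub plane z=.102
n=np.arange(-23.5,24,1.);X,Y=np.meshgrid(n,n)
inside=(abs(X)<20)&(abs(Y)<20);cross=((abs(X)<5.5)&(abs(Y)<14.5))|((abs(Y)<5.5)&(abs(X)<14.5))
lab=np.where(inside&~cross,1.,0.)
lab=cv2.GaussianBlur(lab.astype(np.float32),(0,0),1.2)
def samp(q):
    c,s=np.cos(q[2]),np.sin(q[2])
    P=np.c_[(q[0]+c*X-s*Y).ravel()/1e3,(q[1]+s*X+c*Y).ravel()/1e3,np.full(X.size,.102)]
    uv=proj('top',P).astype(np.float32)
    return cv2.remap(g,uv[:,0].reshape(X.shape).copy(),uv[:,1].reshape(X.shape).copy(),cv2.INTER_LINEAR)
w=((abs(X)<22)&(abs(Y)<22))
w2=(abs(X)<18)&(abs(Y)<18)
c0=wz('top',[396.85,203.6],.102)[0]*1000;print(c0)
for W in (w,w2):
  def cost(q): return -np.corrcoef(samp(q)[W],lab[W])[0,1]
  best=None
  for a in range(-40,50,10):
    r=minimize(cost,[c0[0],c0[1],np.radians(a-9)],method='Nelder-Mead',options=dict(initial_simplex=[[c0[0]+i,c0[1]+j,np.radians(a-9)+k] for i,j,k in ((0,0,0),(4,0,0),(0,4,0),(0,0,.15))]))
    if best is None or r.fun<best.fun: best=r
  print(best.fun,best.x[:2],np.degrees(best.x[2]))
d=np.load('top2.npy')
# nose top / hub heights check
vv,uu=np.mgrid[186:230,362:415];P=world('top',d,np.c_[uu.ravel(),vv.ravel()]);print(np.percentile(P[:,2],[10,50,90]))
E
```

```text
[548.28361758 -71.79232322 102.        ]
-0.9395914383534433 [548.28388411 -71.36793212] -15.471172443526997
-0.9467453919729828 [548.33047885 -71.09176389] -15.044686847363879
[0.02183841 0.1000757  0.10785604]
```

```bash
python3 - <<'E'
from h import *
P=lambda u,v: wz('top',[360+(u+.5)/10-.5,180+(v+.5)/10-.5],.102)[0]
for a,b in (((310,145),(470,180)),((470,180),(435,340)),((278,300),(435,340)),((310,145),(278,300))):
    e=P(*b)-P(*a);print(np.hypot(*e[:2])*1e3,np.degrees(np.arctan2(e[1],e[0]))%90)
img=cv2.imread('pics/t2c.png')
for ang,col in ((-15.2,(0,0,255)),(-12,(0,255,0))):
    c,s=np.cos(np.radians(ang)),np.sin(np.radians(ang))
    for pts in ([(-20,-20),(20,-20),(20,20),(-20,20)],[(-14.5,-5.5),(-5.5,-5.5),(-5.5,-14.5),(5.5,-14.5),(5.5,-5.5),(14.5,-5.5),(14.5,5.5),(5.5,5.5),(5.5,14.5),(-5.5,14.5),(-5.5,5.5),(-14.5,5.5)]):
        q=np.array(pts)/1e3;W=np.c_[.5483+c*q[:,0]-s*q[:,1],-.0712+s*q[:,0]+c*q[:,1],np.full(len(q),.102)]
        uv=(proj('top',W)-[360,180]+.5)*10-.5
        cv2.polylines(img,[uv.astype(int)],True,col,1)
cv2.imwrite('pics/t2o.png',img[80:400,200:560])
E
```

```text
40.71194938331865 77.0062473544793
40.84476504636671 75.82107415746273
40.10554884663352 75.02186878866064
39.447874089618324 76.69488681079619
```

View pics/t2o.png

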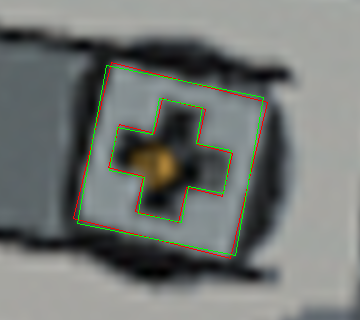

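```bash
python3 - <<'E'
from h import *
ctrl.movel([.4802,.2843,.068],down(25.5))
ctrl.close_gripper(80)
s=get_state();print(s['time'],s['width'],np.round(s['tcp_pos'],4),np.round(s['contact_force'],1))
ctrl.movel([.4802,.2843,.17],max_speed=.15)
s=get_state();print(s['time'],s['width'],np.round(s['contact_force'],1))
r=best([.5483,-.0712,.185],[-14.6,165.4,75.4,-104.6]);print(r)
p,d=grab('scene','scene3.png')
cv2.imwrite('pics/s3c.png',cv2.resize(p[90:240,310:430],None,fx=4,fy=4,interpolation=cv2.INTER_CUBIC))
E
```

```text
12.0 0.02330353193577044 [0.4805 0.2845 0.0685] [-1.   0.5  5.5]
12.8333 0.0230433091604385 [-0.3  0.1 -1.2]
[(np.float64(0.5120937449237651), -14.6, array([-0.2 ,  0.47,  0.43,  1.77, -0.23,  0.96,  0.07])), (np.float64(1.2283761961841622), -104.6, array([-0.44,  0.56,  0.84,  1.77, -0.48,  1.03, -1.25])), (np.float64(1.4325625583780779), 75.4, array([ 0.07,  0.43,  0.03,  1.76, -0.01,  0.94,  1.41])), (np.float64(2.784321725682278), 165.4, array([ 0.34,  0.45, -0.38,  1.76,  0.2 ,  0.97,  2.77]))]
```

View pics/s3c.png

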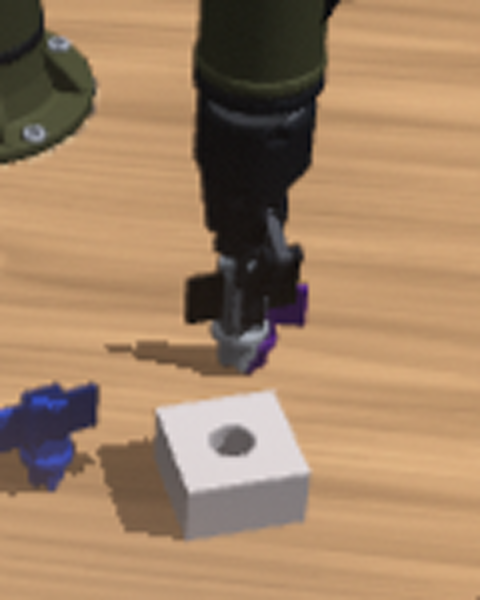

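```bash
python3 - <<'E'
from h import *
ctrl.movep([.5483,-.0712,.185],down(-14.6))
ctrl.movel([.5483,-.0712,.158],max_speed=.1)
s=get_state();print(s['time'],s['width'],np.round(s['tcp_pos'],4),np.round(s['contact_force'],1))
p,d=grab('scene','scene4.png');np.save('scene4.npy',d)
cv2.imwrite('pics/s4c.png',cv2.resize(p[120:240,170:310],None,fx=5,fy=5,interpolation=cv2.INTER_CUBIC))
E
```

```text
14.6583 0.022822652866043527 [ 0.5483 -0.0703  0.1578] [-0.  -1.1 -1.3]
```

View pics/s4c.png

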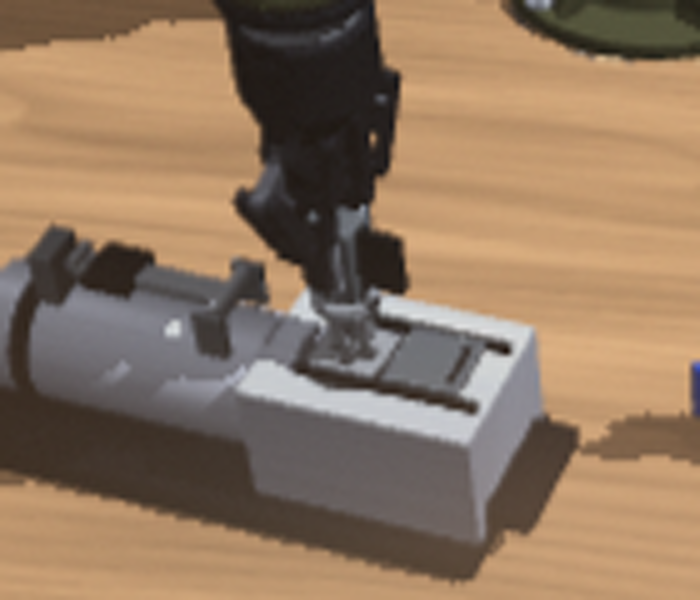

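```bash
python3 - <<'E'
from h import *
img=cv2.imread('pics/scene4.png')
k=10;u0,v0=210,150
im=cv2.resize(img[v0:v0+55,u0:u0+70],None,fx=k,fy=k,interpolation=cv2.INTER_CUBIC)
x,y,z=.5483,-.0703,.1578
zo=z-.0185
def dr(W,col):
    uv=(proj('scene',W)-[u0,v0]+.5)*k-.5;cv2.polylines(im,[uv.astype(int)],True,col,1)
c,s=np.cos(np.radians(-14.6)),np.sin(np.radians(-14.6))
def tr(pts,x,y,zz):
    q=np.array(pts)/1e3;return np.c_[x+c*q[:,0]-s*q[:,1],y+s*q[:,0]+c*q[:,1],np.full(len(q),zz)]
def cr(L,w):return [(-L,-w),(-w,-w),(-w,-L),(w,-L),(w,-w),(L,-w),(L,w),(w,w),(w,L),(-w,L),(-w,w),(-L,w)]
t=np.linspace(0,2*np.pi,40);circ=np.c_[20*np.cos(t),20*np.sin(t)]
dr(tr(circ,x,y,zo),(0,0,255));dr(tr(circ,x,y,zo+.008),(0,0,255));dr(tr(cr(13,4),x,y,zo-.028),(0,255,255))
dr(tr(cr(14.5,5.5),.5483,-.0712,.102),(0,255,0));dr(tr([(-20,-20),(20,-20),(20,20),(-20,20)],.5483,-.0712,.102),(0,255,0))
cv2.imwrite('pics/s4o.png',im)
E
```

```text
(no output)
```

View pics/s4o.png

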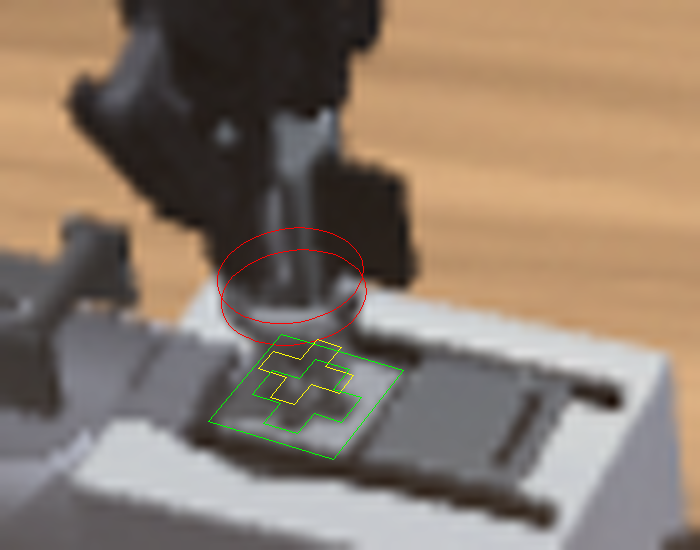

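```bash
python3 - <<'E'
from h import *
p=[.5483,-.0720]
for z in (.152,.147,.143,.138,.132):
    ctrl.movel([*p,z],down(-14.6),max_speed=.05)
    s=get_state();f=s['contact_force'];print(z,round(s['time'],2),np.round(s['tcp_pos'],4),np.round(f,1),np.round(s['wrist_torque'],2))
    if f[2]>12: break
E
```

```text
0.152 14.98 [ 0.5482 -0.072   0.152 ] [ 0.2 -0.7 -1. ] [ 0.   -0.04  0.01]
0.147 15.23 [ 0.5481 -0.072   0.1467] [-0.5 -0.2 -1.5] [-0.02  0.03 -0.07]
0.143 15.48 [ 0.5481 -0.0719  0.1427] [-0.2  0.1 -2.4] [ 0.06 -0.02 -0.01]
0.138 15.73 [ 0.548  -0.0719  0.1376] [-0.1  0.1 -1.9] [ 0.18 -0.03  0.04]
0.132 16.0 [ 0.5481 -0.0719  0.1316] [ 0.6  0.6 -2.4] [ 0.19  0.01 -0.02]
```

```bash
python3 - <<'E'
from h import *
p=[.5482,-.0720]
for z in (.127,.124,.122,.1205,.1195,.1185,.1175):
    ctrl.movel([*p,z],down(-14.6),max_speed=.04)
    s=get_state();f=s['contact_force'];print(z,round(s['time'],2),np.round(s['tcp_pos'],4),np.round(f,1),np.round(s['wrist_torque'],2))
    if f[2]>16: break
q,d=grab('scene','scene5.png')
cv2.imwrite('pics/s5c.png',cv2.resize(q[140:215,200:290],None,fx=8,fy=8,interpolation=cv2.INTER_CUBIC))
E
```

```text
0.127 16.27 [ 0.5488 -0.0721  0.1272] [ 0.6 -0.3  1.3] [ 0.16 -0.27  0.01]
0.124 16.52 [ 0.5487 -0.0721  0.1242] [1.6 0.5 2.8] [ 0.22 -0.42 -0.02]
0.122 16.77 [ 0.5487 -0.0721  0.1221] [3.3 1.7 3.5] [ 0.17 -0.65 -0.03]
0.1205 17.02 [ 0.5486 -0.072   0.1206] [2.7 0.7 4.3] [ 0.15 -0.77  0.  ]
0.1195 17.27 [ 0.5487 -0.072   0.1205] [ 0.7  1.9 12.2] [ 0.32 -0.18  0.01]
0.1185 17.52 [ 0.5487 -0.072   0.1204] [-2.   2.4 20.1] [ 0.45  0.55 -0.04]
```

View pics/s5c.png

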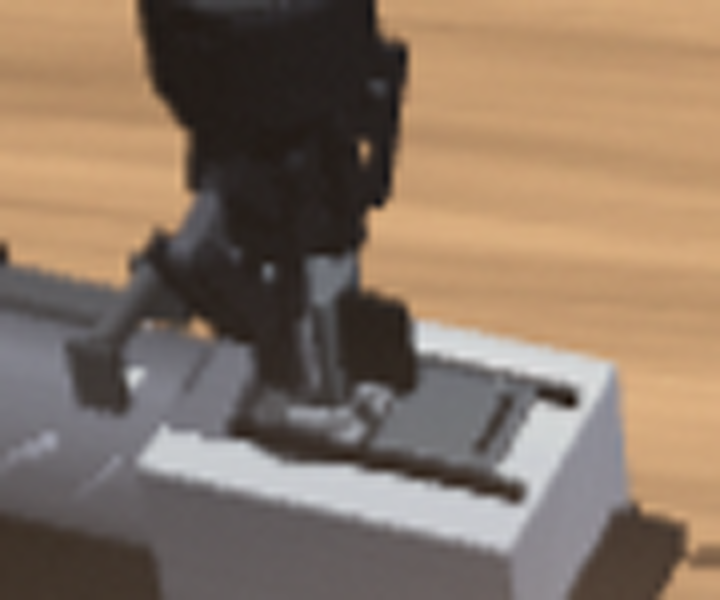

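The hard stop came at TCP 0.1205, so the collar is at 0.102, which is the rim height. The picture shows the collar at crop (310,410) on the hub and the shutter still open at (450,410). One steadiness and lever check before handing in.

```bash
python3 - <<'E'
from h import *
ctrl.pause(.5)
for i in range(2):
    s=get_state();print(round(s['time'],2),np.round(s['tcp_pos'],4),np.round(s['contact_force'],1),round(s['width'],4),abs(s['qd']).max() if hasattr(s['qd'],'max') else s['qd']);ctrl.pause(.3)
q,d=grab('scene','scene6.png')
cv2.imwrite('pics/s6c.png',cv2.resize(q[140:220,150:290],None,fx=5.5,fy=5.5,interpolation=cv2.INTER_CUBIC))
for r in models.masks_of('scene','shutter')[:2]: print(r['p'],np.median(world('scene',d,np.argwhere(r['mask'])[:,::-1]),0).round(3))
for r in models.masks_of('scene','lever_pad')[:2]: print(r['p'],r['point'],np.median(world('scene',d,np.argwhere(r['mask'])[:,::-1]),0).round(3))
E
```

```text
18.07 [ 0.5487 -0.072   0.1204] [-2.4  1.9 21. ] 0.0234 0.0017311425582907354
18.38 [ 0.5487 -0.0721  0.1204] [-2.   2.4 20.5] 0.0231 0.0019884004109081204
0.55 [ 0.557 -0.022  0.108]
0.57 [200.8, 178.7] [ 0.532 -0.199  0.126]
0.41 [435.6, 245.3] [0.593 0.487 0.01 ]
```

View pics/s6c.png

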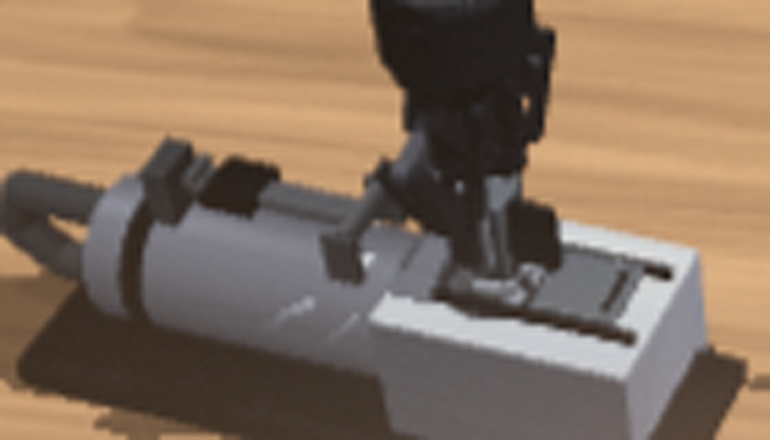

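The lever pad is level (crop (240,185), z 0.126), the shutter is about 50 mm open, and the push is steady at about 20 N. Handing in.

```bash
python3 -c "
from h import *
print(ticket.close_job(),get_state()['time'])"
```

```text
the job is handed in; nothing more can be done
the job is handed in; nothing more can be done
```

The beater is seated in the vacuum's socket, still gripped and pressed home, and the job is handed in. The clock read about 18.7 s of the 53 s allowed. The hand-in gave no verdict.

- **Lever:** I pressed it with shut fingers to about 0.46 and let go. It stayed level by itself, and the shutter drew off the socket. I never read the joint value directly. In the last picture the pad is level at z 0.126 and the shutter is about 50 mm open.
- **Beater:** I took the grey and black one from the white stand and left the blue and purple look-alikes alone. I turned it to the measured hub angle of about -14.6°. My two measurements of that angle differed by about 1.3°, within the 6° fit.
- **Insertion:** It slid in with no force until the ejector, then stopped hard with the tool point (TCP) at z 0.1205. That puts the collar at rim height, 0.102.
- **Last checks:** The push was steady at about 20 N, the finger opening was about 23 mm on the 24 mm grip block, and the arm was at rest.
- **Not checked:** I did not re-measure the chock, jar and trim tool at the end; nothing went near them.

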